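# Seat the keyed drive plate on the lap spindle and fit its collar

## Task

The drive plate on the upright spindle of the lap head is still riding on the shoulder: without lifting it off, turn it on the spindle, either way (a push against one of its lugs will do), until its three tabs drop into the keyways and it sits flat and fully home on the housing. Then lift the pressed collar out of the open die and lower it, flange down, over the spindle until it rests flat on the seated plate; set it down rather than dropping it. Let go of everything, and leave the other things on the bench where they are.

Things in the scene. Friction and masses are not known exactly. Their poses are not given: they have to be found in the camera images.
- head: Lap head, fixed: round grey housing, 170 mm across at the foot, flat top 152 mm across and 45 mm above the bench, with a keyed steel spindle upright in its middle. Origin: centre of its underside, on the spindle axis, at bench height; z up. Three keyways point along its x axis and at 120 and 240 degrees from it.
- shoulder (a point): Centre of the top of the spindle's steel shoulder, 55 mm above the bench. The shoulder is 60 mm in diameter and rises 10 mm from the housing's top; the three radial keyways, 16 mm wide and the full 10 mm deep, are cut in it. Axes as the lap head's.
- spindle_tip (a point): Centre of the spindle's top, 113 mm above the bench. Above the shoulder the spindle is 36 mm in diameter; its last 11 mm taper to 22 mm.
- plate: Aluminium drive plate (keyed washer), loose on the spindle: ring 130 mm outside, bore 63 mm, 12 mm thick, 0.3 to 0.55 kg. Three tabs, 11 mm wide, full thickness, point inward to 19 mm from the axis, along its x axis and at 120 and 240 degrees. Origin: centre of its underside; z up. At the start the tabs lie on the shoulder (origin at 55 mm), 20 degrees or more from the keyways either way.
- lug (a point): Top centre of the lug on the plate's x axis, 52 mm from the plate's axis: one of three upright steel pins, 16 mm in diameter, 20 mm high above the plate's top, each in line with a tab. Pushed squarely, the plate turns with under 5 N; a hard push can hold it up over the keyways. Any tab fits any keyway, 2.5 mm play each side; the plate then drops 10 mm (origin at 45 mm) and turns no further.
- die: Open round steel forming die, fixed: 132 mm across, 40 mm high, with a round cavity 84 mm across and 20 mm deep. Origin: centre of its underside, at bench height.
- collar: Pressed brass collar, loose, in the die's cavity: flange 80 mm across, 6 mm thick, and on it a round tube 52 mm outside; 50 mm high over all, so the tube stands 30 mm above the die. Bore 41 mm all through; 0.22 to 0.4 kg. Origin: centre of the flange's underside (20 mm above the bench at the start); z up. On the seated plate its origin is at 57 mm, the flange inside the lugs.
- file: bystander: thin steel hand tool with a wooden handle, 150 mm long, lying between the lap head and the die; origin on its underside when lying at yaw 0
- tin: bystander: low aluminium tin, 56 mm across, 40 mm high; origin on its underside
- jar: bystander: amber glass jar with black cap, 60 mm across, 75 mm high; origin on its underside
- hammer: bystander: hammer with wooden handle, 240 mm long, lying flat; origin on its underside when lying at yaw 0
- brush: bystander: wooden-handled brush, 170 mm long, lying flat; origin on its underside when lying at yaw 0
- dish: bystander: white ceramic dish, 100 mm across, 20 mm high; origin on its underside
- dapping_block: bystander: steel cube with round hollows, 60 mm; origin on its underside
Mind the look-alikes: they are no part of the job. What is shaped like the collar but green is not meant.

How it is judged:
By the outcome, as a careful person would: the job done as asked, in the order asked, and still so for the second after the job is handed in, with the robot touching nothing.
It also fails if it takes over 72 s, if anything falls off the work surface, if the arm or the gripper's body presses on something with over 40 N, if the wrist force passes 120 N, or if a joint passes its speed limit or range.

## Robot

A 7-joint arm with a two-finger parallel gripper is mounted at the origin on the work surface. World frame = base frame: x ahead of the robot, y to its left, z up, the work surface at z = 0. Lengths are in m, angles in rad, forces in N, time in s.
With the tool pointing down it reaches from about 0.425 to 0.875 m from the base axis. Payload 4.7 kg.
Tool frame: the origin (TCP) lies where the fingers leave the gripper's body, on its centre line; the fingertips stand 70 mm ahead of it and the grasp point (between the pads) lies 51 mm ahead of it; z points along the fingers, y is the line along which they close (so a half turn about z gives the same grasp; the last joint's range is limited). The gripper opens to 87 mm and grips with 3 to 60 N. Pads are 19 mm wide; open, the fingers measure 117 mm over their backs; the gripper's body (75 mm by 190 mm) begins 51 mm behind the grasp point.
Start: joints at [-1.177, 0.321, -0.07, 1.45, 0.023, 1.371, -0.057], TCP at [0.241, 0.604, 0.292] pointing down, gripper open.
Joint ranges: [-2.86, 2.86], [-0.3, 2.09], [-1.38, 1.24], [0.06, 2.45], [-1.56, 4.7], [0.09, 2.05], [-2.69, 2.69]. Speed limits (rad/s): [2.57, 2.57, 3.14, 3.14, 3.14, 3.14, 3.14].

## Interface

Orientations are given as a rotation vector (axis times angle).
In Python, from bench import ctrl gives the robot as it stands.
- The arm moves only by the tool play_rows, never from a script. Its argument "increments" is a list that holds one entry, the list of rows, each a list of 7 numbers: the shift along the tool's x, y, z as a fraction of full scale, then the turn, a rotation vector about the tool's x, y, z as a fraction of full scale, then the gripper command: -1 is shut, 1 is fully open, values between are in proportion. A call has 1 to 8 rows; each row is the pose to reach, as a shift and turn from the pose commanded when the call began, along the tool's axes at that moment; what a row does not reach only later rows make up. Full scale, the value 1, is 0.1 m for a shift and 90 degrees for a turn. A row lasts 1/10 s, in which the tool goes at most 50 mm and 8.59 degrees, less where a joint would pass 70% of its speed; a pose out of reach is approached as far as the arm can. A call with a number of a shift or a turn outside -1 to 1 is refused whole. A call with a gripper value outside its range is refused whole. The fingers move at their own pace and stop on an object; "squeeze" is the grip in N (left out, the last holds). Time passes only in rows, so rows that repeat a pose let the fingers close. It gives the time, the measured TCP pose, the force, the opening and the grip force at its end, in the units of the state.
- ctrl.get_state(): the state, without advancing time (a new reading comes with each control period).
- ctrl.get_image(name): name is "scene" or "top" or "wrist"; returns the picture (400x640x3 uint8, red, green, blue); there is no depth.
- ctrl.get_calibration(name): a dict with "vertical_fov" (degrees; the focal length in pixels is half the picture's height over the tangent of half this angle, whatever the lens; pixels are square), "cx", "cy" (the principal point, pixels), "dist_coeffs" ([k1, k2, p1, p2, k3] as OpenCV has them; the pictures are not rectified), "R" (3x3) and "t" (3): a world point X has camera coordinates R X + t; the wrist camera has in their place "T_tool_cam" (4x4, takes a point from camera to tool coordinates, whose origin is the TCP and whose axes are the flange's). Camera axes: x right, y down, z forward; pixel columns grow to the right and rows downward; lengths in m; the calibration is good to about 2 mm. A picture is of the moment at which its call begins: read the wrist's pose just before it. get_calibration takes no time and is no camera call.
- ctrl.close_job(): hands the job in; it is judged then, once.
The state is a dict: "time": time; "joint_positions": joint angles; "qd": joint speeds; "joint_torque": joint torques, N m; "position": TCP position; "tool_rot": TCP orientation; "ft_force": force on the tool from outside, world axes, zero at the start; "torque": the same for the moment, N m; "grip_width": opening from 0.0 (shut) to 1.0 (fully open); "grip_force": force on a finger pad.
Only numpy, scipy, OpenCV 4.12 (cv2) and the standard library are available. Lean on these libraries where they do the work, as an engineer would, in place of code of your own. Each camera call takes 0.05 s, during which the arm holds its last target. There are 200 camera calls.

## Working session

There is one attempt and no reset: what is moved stays moved. The work goes in short steps, Python scripts to look and compute and a tool call to move; the robot and the scene stay as the last step left them, time stands still between calls to the robot, and variables do not carry over. Pictures are saved under pics/ and viewed, at most 11 in all, crops included, and the job is handed in when it is done.

Besides the shell and the picture viewer there is one more tool, called after "Call:" by a JSON object that holds its "api" and its "payload". play_rows: Moves the arm, as the interface text tells. Shift numbers are shares of 0.1 m and turn numbers shares of 90 degrees, none past 1 either way. Its arguments: {"type":"object","properties":{"increments":{"type":"array"},"squeeze":{"type":"number"}},"required":["increments"]}

```bash
mkdir -p pics; ls; cat > h.py <<'E'
import numpy as np, cv2
from bench import ctrl
from scipy.spatial.transform import Rotation as Ro
def cal(name,st=None):
    c=ctrl.get_calibration(name); f=200/np.tan(np.radians(c["vertical_fov"])/2)
    K=np.array([[f,0,c["cx"]],[0,f,c["cy"]],[0,0,1.]]); d=np.array(c["dist_coeffs"],float)
    if "R" in c: R=np.array(c["R"]);t=np.array(c["t"])
    else:
        T=np.eye(4);T[:3,:3]=Ro.from_rotvec(st["tool_rot"]).as_matrix();T[:3,3]=st["position"]
        W=np.linalg.inv(T@np.array(c["T_tool_cam"]));R=W[:3,:3];t=W[:3,3]
    return K,d,R,t
def grab(name):
    st=ctrl.get_state(); im=np.array(ctrl.get_image(name))
    return im,cal(name,st),st
def plane(uv,C,z):
    K,d,R,t=C
    p=cv2.undistortPoints(np.array(uv,float).reshape(-1,1,2),K,d).reshape(-1,2)
    r=np.c_[p,np.ones(len(p))]@R; o=-R.T@t
    return o+r*((z-o[2])/r[:,2])[:,None]
def proj(X,C):
    K,d,R,t=C
    return cv2.projectPoints(np.array(X,float).reshape(-1,1,3),cv2.Rodrigues(R)[0],t,K,d)[0].reshape(-1,2)
def save(n,im): cv2.imwrite("pics/"+n,im[:,:,::-1])
E
python3 - <<'E'
from h import *
for n in("top","scene"):
    im,C,st=grab(n); save(n+"0.png",im); print(n,(-C[2].T@C[3]).round(3))
print(st["tool_rot"],st["ft_force"],st["time"], ctrl.get_calibration("wrist")["T_tool_cam"])
E
```

```text
pics
top [ 5.000e-01 -1.000e-03  1.189e+00]
scene [1.085 0.268 1.095]
[-5.92920991e-01 -3.08490449e+00  2.93224930e-03] [ 0.34066553  0.94413389 -0.12988671] 0.05 [[ 1.81247886e-03 -9.53084702e-01 -3.02698309e-01  8.50351625e-02]
 [ 9.99998317e-01  1.64171308e-03  8.18584657e-04  6.38244519e-04]
 [-2.83236741e-04 -3.02699284e-01  9.53086073e-01 -9.28579365e-02]
 [ 0.00000000e+00  0.00000000e+00  0.00000000e+00  1.00000000e+00]]
```

View pics/top0.png

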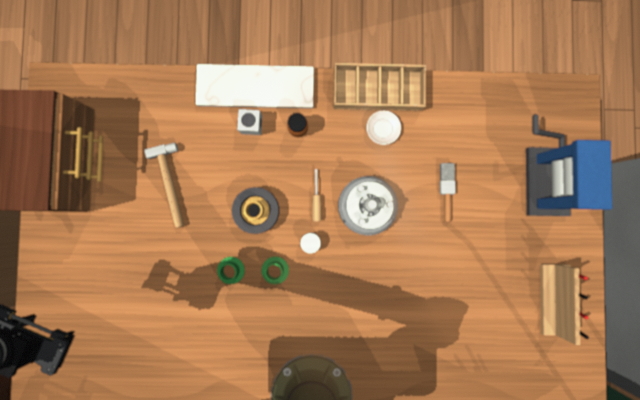

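View pics/scene0.png

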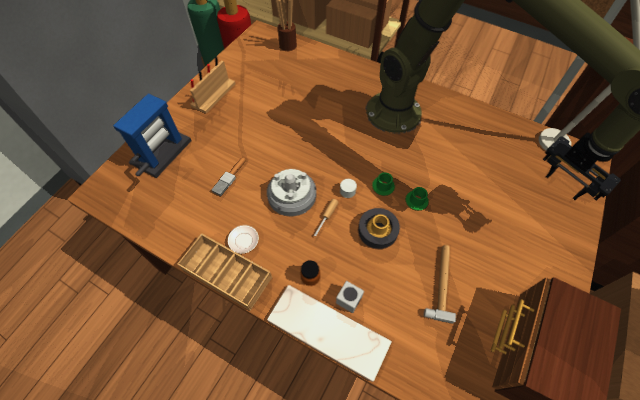

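Top view: head at about (368,205), die and brass collar at about (256,210), green look-alikes at (230,270) and (275,270), file at (317,195), tin at (310,243).

```bash
python3 - <<'E'
from h import *
im,C,st=grab("top")
hsv=cv2.cvtColor(im,cv2.COLOR_RGB2HSV)
print("head",plane([[368,205]],C,0.06),"die",plane([[256,210]],C,0.04))
m=cv2.inRange(hsv,(0,0,0),(179,70,255))
n,l,s,c=cv2.connectedComponentsWithStats(m)
for i in range(1,n):
    x,y,w,h,a=s[i]
    if a>250 and 140<c[i][1]<260 and 230<c[i][0]<450: print(s[i],c[i].round(1),plane([[x+w/2,y+h/2]],C,.04).round(3))
R=Ro.from_rotvec(st["tool_rot"]).as_matrix();print(R.round(3),st["position"])
E
```

```text
head [[ 0.54064263 -0.14677228  0.06      ]] die [[0.52233297 0.16503029 0.04      ]]
[440 163  16  32 474] [447.2 178.6] [[ 0.619 -0.376  0.04 ]]
[ 338  176   60   59 2730] [367.5 205.3] [[ 0.54  -0.149  0.04 ]]
[232 188  47  45 993] [255.1 210.1] [[0.521 0.166 0.04 ]]
[300 233  21  21 349] [310.2 242.7] [[0.431 0.011 0.04 ]]
[[-0.929  0.371 -0.001]
 [ 0.371  0.929 -0.002]
 [-0.    -0.002 -1.   ]] [0.24087428 0.60333009 0.29127709]
```

Call:
{"api": "play_rows", "payload": {"increments": [[[0, -0.5, 0, 0, 0, 0, -1], [0, -1, 0, 0, 0, 0, -1], [0, -1, 0, 0, 0, 0, -1]]]}}

```text
time: 0.45
position: [0.2016, 0.5045, 0.2897]
tool_rot: [-0.593, -3.084, 0.014]
ft_force: [0.3, 0.9, -0.3]
grip_width: 0.81
grip_force: 0.0
```

Call:
{"api": "play_rows", "payload": {"increments": [[[0, -0.5, 0, 0, 0, 0, -1], [0, -1, 0, 0, 0, 0, -1]]]}}

```text
time: 0.65
position: [0.1665, 0.417, 0.291]
tool_rot: [-0.593, -3.085, 0.003]
ft_force: [-0.6, 0.5, 1.5]
grip_width: 0.631
grip_force: 0.0
```

Call:
{"api": "play_rows", "payload": {"increments": [[[0, -0.5, 0, 0, 0, 0, -1], [0, -1, 0, 0, 0, 0, -1]]]}}

```text
time: 0.85
position: [0.1324, 0.332, 0.2896]
tool_rot: [-0.591, -3.082, 0.022]
ft_force: [-12.6, -39.7, 39.1]
grip_width: 0.449
grip_force: 0.0
```

Call:
{"api": "play_rows", "payload": {"increments": [[[0, -0.5, 0, 0, 0, 0, -1], [0, -1, 0, 0, 0, 0, -1], [0, -1, 0, 0, 0, 0, -1]]]}}

```text
time: 1.15
position: [0.0867, 0.2549, 0.1978]
tool_rot: [0.59, 2.953, -0.352]
ft_force: [-0.6, 0.5, -0.6]
grip_width: 0.172
grip_force: 0.0
```

I got the sign of the world direction wrong: tool −y leads toward the base. I'll check the state before backing out.

```bash
python3 - <<'E'
from h import *
im,C,st=grab("scene"); save("s1.png",im)
for k in("joint_positions","position","tool_rot","ft_force","torque","joint_torque","qd"):print(k,np.round(st[k],3))
E
```

```text
joint_positions [-0.892 -0.3   -0.471  2.268 -0.016  1.372 -0.148]
position [0.087 0.255 0.198]
tool_rot [ 0.59   2.953 -0.352]
ft_force [-0.575  0.473 -0.591]
torque [ 0.272  0.132 -0.011]
joint_torque [ 10.627 -10.222   1.995 -30.465  -0.381   1.201   1.911]
qd [-1.336 -0.002  0.159  0.787  0.746 -0.051 -1.31 ]
```

View pics/s1.png

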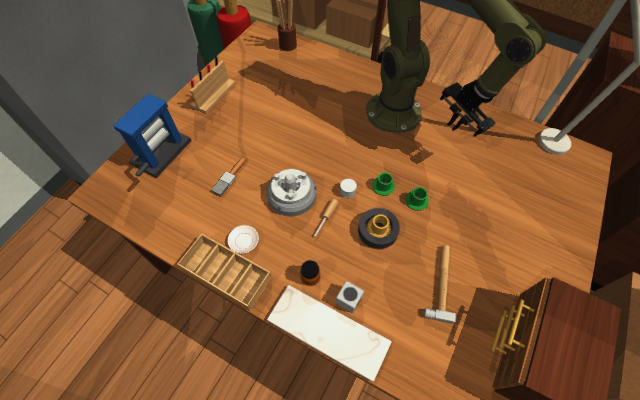

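Nothing was touched: the gripper is empty near the base at about (470,105), with joint 2 at its range end. Backing out along +y.

Call:
{"api": "play_rows", "payload": {"increments": [[[0, 0.3, 0, 0, 0, 0, 1], [0, 0.6, 0, 0, 0, 0, 1], [0, 1, 0, 0, 0, 0, 1], [0, 1, 0, 0, 0, 0, 1]]]}}

```text
time: 1.6
position: [0.1229, 0.3506, 0.1774]
tool_rot: [0.571, 2.963, -0.347]
ft_force: [-0.8, -0.6, 0.0]
grip_width: 0.403
grip_force: 0.0
```

Call:
{"api": "play_rows", "payload": {"increments": [[[0, 0.3, 0, 0, 0, 0, 1], [0, 0.7, 0, 0, 0, 0, 1], [0, 1, 0, 0, 0, 0, 1], [0, 1, 0, 0, 0, 0, 1]]]}}

```text
time: 2.0
position: [0.1607, 0.44, 0.1579]
tool_rot: [0.572, 2.961, -0.345]
ft_force: [-0.7, -1.4, -0.8]
grip_width: 0.766
grip_force: 0.0
```

```bash
cat >> h.py <<'E'
def Rdown(az): # tool x at azimuth az (deg), z down
    a=np.radians(az);x=np.array([np.cos(a),np.sin(a),0]);z=np.array([0,0,-1.]);return np.c_[x,np.cross(z,x),z]
def go(p,az):
    st=ctrl.get_state();R=Ro.from_rotvec(st["tool_rot"]).as_matrix()
    s=R.T@(np.array(p)-st["position"])/0.1; r=Ro.from_matrix(R.T@Rdown(az)).as_rotvec()/(np.pi/2)
    print("shift",s.round(3),"turn",r.round(4), "x-az",np.degrees(np.arctan2(R[1,0],R[0,0])).round(2))
E
python3 - <<'E'
from h import *
go([.25,.45,.25],158); print(ctrl.get_state()["joint_positions"])
E
```

```text
shift [-0.924  0.243 -0.863] turn [-0.1295  0.0939  0.0013] x-az 158.98
[-0.91500756  0.22567176 -0.48012529  1.89744775  0.21370737  1.28249372
 -0.29334863]
```

Call:
{"api": "play_rows", "payload": {"increments": [[[-0.3, 0.08, -0.3, -0.05, 0.03, 0, 1], [-0.6, 0.16, -0.6, -0.1, 0.07, 0, 1], [-0.924, 0.243, -0.863, -0.1295, 0.0939, 0.0013, 1], [-0.924, 0.243, -0.863, -0.1295, 0.0939, 0.0013, 1]]]}}

```text
time: 2.4
position: [0.2549, 0.447, 0.2561]
tool_rot: [0.61, 3.074, 0.012]
ft_force: [-0.4, -0.5, -0.4]
grip_width: 0.992
grip_force: 0.0
```

Call:
{"api": "play_rows", "payload": {"increments": [[[-0.3, -0.2, -0.1, 0, 0, 0, 1], [-0.7, -0.4, -0.1, 0, 0, 0, 1], [-1, -0.6, -0.1, 0, 0, 0, 1]]]}}

```text
time: 2.7
position: [0.3194, 0.3529, 0.2615]
tool_rot: [0.597, 3.082, -0.002]
ft_force: [0.4, 0.2, 0.7]
grip_width: 1.001
grip_force: 0.0
```

Call:
{"api": "play_rows", "payload": {"increments": [[[-0.33, -0.27, -0.1, 0, 0, 0, 1], [-0.67, -0.53, -0.1, 0, 0, 0, 1], [-1, -0.8, -0.1, 0, 0, 0, 1]]]}}

```text
time: 3.0
position: [0.3813, 0.2417, 0.2717]
tool_rot: [0.596, 3.083, -0.001]
ft_force: [0.3, 0.2, -1.2]
grip_width: 1.003
grip_force: 0.0
```

Call:
{"api": "play_rows", "payload": {"increments": [[[-0.33, -0.1, -0.1, 0, 0, 0, 1], [-0.67, -0.25, -0.2, 0, 0, 0, 1], [-1, -0.35, -0.3, 0, 0, 0, 1], [-1, -0.35, -0.3, 0, 0, 0, 1]]]}}

```text
time: 3.4
position: [0.4639, 0.1696, 0.3028]
tool_rot: [0.608, 3.078, -0.001]
ft_force: [-0.8, 0.8, -0.4]
grip_width: 0.997
grip_force: 0.0
```

```bash
python3 - <<'E'
from h import *
im,C,st=grab("wrist"); save("w1.png",im); print(st["position"],(-C[2].T@C[3]).round(3),C[0][0,0])
print(proj([[.522,.166,.04],[.522,.166,.07]],C))
hsv=cv2.cvtColor(im,cv2.COLOR_RGB2HSV)
m=cv2.inRange(hsv,(15,110,60),(32,255,255))
n,l,s,c=cv2.connectedComponentsWithStats(m)
for i in range(1,n):
    if s[i][4]>200: print(s[i],c[i])
E
```

```text
[0.46392901 0.1695961  0.3028431 ] [0.385 0.203 0.395] 311.26479045930614
[[334.62962564 220.88445378]
 [335.81235343 230.64469637]]
[     0      0    640    284 135008] [305.95089921 122.88616971]
[ 305  187   65   63 2828] [337.04596888 216.32461103]
[605 193  22  65 698] [617.15616046 223.51719198]
[139 272  31  55 865] [150.8416185  299.17687861]
[471 272  31  55 812] [489.45197044 299.01477833]
[  197   313   413    48 12571] [370.70789913 340.32049956]
```

View pics/w1.png

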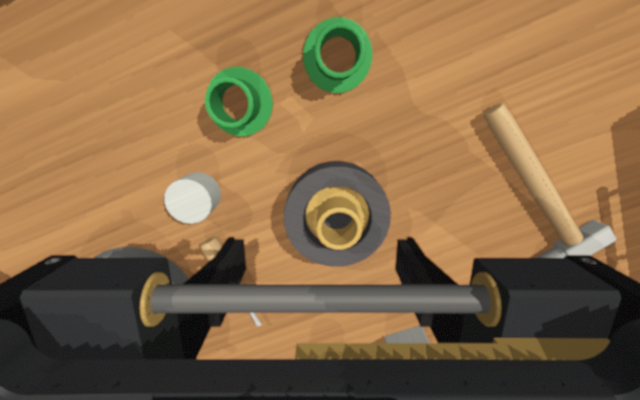

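The wrist view shows the brass collar in the dark die with its tube rim at about (340,227), green collars at the top, the tin at (190,198), and the head's edge at lower left behind the finger.

```bash
python3 - <<'E'
from h import *
im=cv2.imread("pics/w1.png")[:,:,::-1].copy(); st=ctrl.get_state()
st=dict(st); st["position"]=[0.46392901,0.1695961,0.3028431]; C=cal("wrist",st)
hsv=cv2.cvtColor(im,cv2.COLOR_RGB2HSV)
sub=np.zeros(im.shape[:2],np.uint8); sub[155:275,275:398]=255
die=cv2.inRange(hsv,(0,0,35),(179,75,150))&sub; br=cv2.inRange(hsv,(15,110,60),(32,255,255))&sub
n,l,s,c=cv2.connectedComponentsWithStats(die|br);
i=1+np.argmax(s[1:,4]); cs,_=cv2.findContours((l==i).astype(np.uint8),0,1)
def circ(p):
    A=np.c_[2*p[:,:2],np.ones(len(p))];b=(p[:,:2]**2).sum(1);s=np.linalg.lstsq(A,b,rcond=None)[0];return s[:2],np.sqrt(s[2]+s[:2]@s[:2])
h=cv2.convexHull(max(cs,key=len))[:,0]; print("die",s[i],circ(plane(h,C,.04)))
# the tube's top rim: its near (low) outer half of the brass contour
n,l,s,c=cv2.connectedComponentsWithStats(br); i=1+np.argmax(s[1:,4])
cs,_=cv2.findContours((l==i).astype(np.uint8),0,1); h=max(cs,key=len)[:,0]; print(s[i])
lo=h[h[:,1]>225]; print("rim",circ(plane(lo,C,.07)))
hi=h[h[:,1]<212]; print("flange",circ(plane(hi,C,.026)))
print(proj([[.54,-.149,.11]],C))
E
```

```text
die [ 284  162  106  104 8512] (array([0.5172095 , 0.17030958]), np.float64(0.06591725438514136))
[ 275  155  123  120 4780]
rim (array([0.5268615 , 0.16475407]), np.float64(0.0619251398772711))
flange (array([0.50388022, 0.17538885]), np.float64(0.07026413516032774))
[[ 83.96440635 355.53284614]]
```

Call:
{"api": "play_rows", "payload": {"increments": [[[-0.2, -0.4, 0, 0, 0, 0, 1], [-0.45, -0.9, 0, 0, 0, 0, 1]]]}}

```text
time: 3.65
position: [0.4674, 0.0812, 0.3011]
tool_rot: [0.587, 3.086, -0.0]
ft_force: [0.5, -0.5, -0.3]
grip_width: 1.001
grip_force: 0.0
```

Call:
{"api": "play_rows", "payload": {"increments": [[[-0.2, -0.45, 0, 0, 0, 0, 1], [-0.45, -0.9, 0, 0, 0, 0, 1]]]}}

```text
time: 3.85
position: [0.4753, -0.0195, 0.3015]
tool_rot: [0.593, 3.085, 0.001]
ft_force: [0.6, -0.0, 0.5]
grip_width: 1.002
grip_force: 0.0
```

Call:
{"api": "play_rows", "payload": {"increments": [[[-0.2, -0.45, 0, 0, 0, 0, 1], [-0.45, -0.9, 0, 0, 0, 0, 1], [-0.45, -0.9, 0, 0, 0, 0, 1], [-0.45, -0.9, 0, 0, 0, 0, 1]]]}}

```text
time: 4.25
position: [0.4843, -0.1195, 0.3015]
tool_rot: [0.6, 3.084, 0.001]
ft_force: [-0.5, 1.1, 0.0]
grip_width: 1.002
grip_force: 0.0
```

```bash
python3 - <<'E'
from h import *
im,C,st=grab("wrist"); save("w2.png",im); np.savez("w2.npz",im=im,K=C[0],d=C[1],R=C[2],t=C[3]); print(st["position"],st["tool_rot"],st["joint_positions"])
print(proj([[.54,-.149,.067],[.54,-.149,.113]],C))
save("w2c.png",cv2.resize(im[100:290,190:450],None,fx=3,fy=3,interpolation=2))
E
```

```text
[ 0.4842951  -0.11947819  0.30145148] [5.99830952e-01 3.08360293e+00 1.03223349e-03] [-0.09225716 -0.01316051  0.27995525  1.81305445  0.00306045  1.34099367
  1.37352798]
[[313.4710909  237.12416277]
 [312.57847284 256.09769901]]
```

View pics/w2c.png

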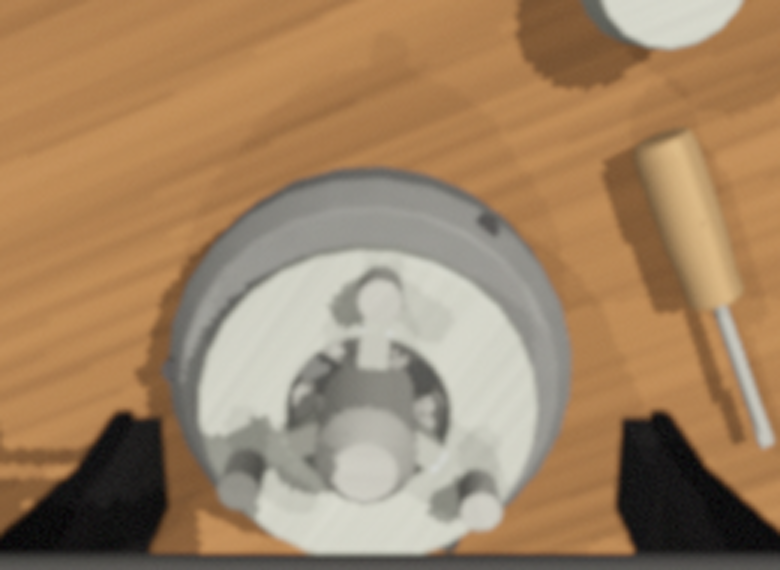

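The crop shows the lug tops at crop px (378,298), (240,490), (481,511), the spindle tip at (365,468), and dark marks on the housing at (490,222), (168,368), (450,548).

```bash
python3 - <<'E'
from h import *
d=np.load("w2.npz");C=(d["K"],d["d"],d["R"],d["t"])
f=lambda p,z:plane(np.array(p,float)/3+[190,100],C,z)
L=f([[378,298],[240,490],[481,511]],.087); tip=f([[365,468]],.113)[0]
from itertools import combinations
c=L.mean(0)
print("tip",tip.round(4),"lugmean",c.round(4))
for p in L: v=p-c; print("lug",p.round(4),np.hypot(v[0],v[1]).round(4),np.degrees(np.arctan2(v[1],v[0])).round(1))
for z in(.04,.03): 
  for p in f([[490,222],[168,368],[450,548]],z): v=p-c; print("mark",z,np.hypot(v[0],v[1]).round(4),np.degrees(np.arctan2(v[1],v[0])).round(1))
E
```

```text
tip [ 0.5396 -0.1498  0.113 ] lugmean [ 0.5403 -0.1503  0.087 ]
lug [ 0.4934 -0.1266  0.087 ] 0.0525 153.3
lug [ 0.543  -0.2018  0.087 ] 0.0516 -86.9
lug [ 0.5844 -0.1224  0.087 ] 0.0522 32.3
mark 0.04 0.0832 123.4
mark 0.04 0.0821 -117.4
mark 0.04 0.0836 2.5
mark 0.03 0.082 121.9
mark 0.03 0.0844 -114.5
mark 0.03 0.0897 1.3
```

```bash
python3 - <<'E'
from h import *
go([.573,-.2136,.24],159)
R=Rdown(159)
for a,b in [((.573,-.2136),(.559,-.2082)),((.573,-.2136),(.5455,-.2072)),((.573,-.2136),(.5327,-.2026))]:
    print((R.T@np.r_[np.subtract(b,a),0]/.1).round(3))
E
```

```text
shift [-1.176 -0.558  0.614] turn [ 0.0005  0.0001 -0.0095] x-az 158.15
[0.15 0.   0.  ]
[ 0.28  -0.039  0.   ]
[ 0.416 -0.042  0.   ]
```

Call:
{"api": "play_rows", "payload": {"increments": [[[-0.4, -0.2, 0, 0, 0, 0, -1], [-0.8, -0.4, 0, 0, 0, 0, -1], [-0.8, -0.4, 0, 0, 0, 0, -1]]]}}

```text
time: 4.6
position: [0.5463, -0.1883, 0.3004]
tool_rot: [0.599, 3.083, -0.005]
ft_force: [0.0, -0.1, 0.1]
grip_width: 0.812
grip_force: 0.0
```

Call:
{"api": "play_rows", "payload": {"increments": [[[-0.38, -0.16, 0.2, 0, 0, 0, -1], [-0.38, -0.16, 0.614, 0, 0, -0.01, -1], [-0.38, -0.16, 0.614, 0, 0, -0.01, -1], [-0.38, -0.16, 0.614, 0, 0, -0.01, -1], [-0.38, -0.16, 0.614, 0, 0, -0.01, -1], [-0.38, -0.16, 0.614, 0, 0, -0.01, -1], [-0.38, -0.16, 0.614, 0, 0, -0.01, -1]]]}}

```text
time: 5.3
position: [0.5743, -0.2161, 0.2427]
tool_rot: [0.573, 3.084, -0.001]
ft_force: [-0.3, 0.0, 0.5]
grip_width: 0.172
grip_force: 0.0
```

```bash
python3 - <<'E'
from h import *
go([.573,-.2136,.14],159); print(ctrl.get_state()["ft_force"])
E
```

```text
shift [0.026 0.019 1.027] turn [ 0.0002  0.003  -0.0004] x-az 158.96
[-0.25895185  0.02764624  0.52789076]
```

Call:
{"api": "play_rows", "payload": {"increments": [[[0, 0, 0.4, 0, 0, 0, -1], [0, 0, 0.7, 0, 0, 0, -1], [0, 0, 0.9, 0, 0, 0, -1], [0, 0, 1, 0, 0, 0, -1], [0, 0, 1, 0, 0, 0, -1]]]}}

```text
time: 5.8
position: [0.5734, -0.2162, 0.1401]
tool_rot: [0.574, 3.089, -0.001]
ft_force: [0.1, -0.6, 0.6]
grip_width: 0.004
grip_force: 0.0
```

Call:
{"api": "play_rows", "payload": {"increments": [[[0.08, 0, 0, 0, 0, 0, -1], [0.12, 0, 0, 0, 0, 0, -1], [0.16, -0.01, 0, 0, 0, 0, -1], [0.2, -0.02, 0, 0, 0, 0, -1], [0.23, -0.03, 0, 0, 0, 0, -1], [0.26, -0.035, 0, 0, 0, 0, -1], [0.28, -0.04, 0, 0, 0, 0, -1], [0.3, -0.04, 0, 0, 0, 0, -1]]]}}

```text
time: 6.6
position: [0.5445, -0.2097, 0.141]
tool_rot: [0.574, 3.086, -0.002]
ft_force: [1.2, -0.7, 1.1]
grip_width: 0.006
grip_force: 0.7
```

```bash
python3 - <<'E'
from h import *
st=ctrl.get_state(); print(st["position"],st["ft_force"])
im,C,st=grab("wrist"); save("w3.png",im)
e,_,_=grab("scene"); save("w3c.png",np.vstack([cv2.resize(im[60:400,80:560],(480,340)),cv2.resize(e[150:230,240:360],(480,320)[:2])[:220]]))
E
```

```text
[ 0.54452859 -0.20973061  0.14095175] [ 1.18709371 -0.74839773  1.0942353 ]
```

View pics/w3c.png

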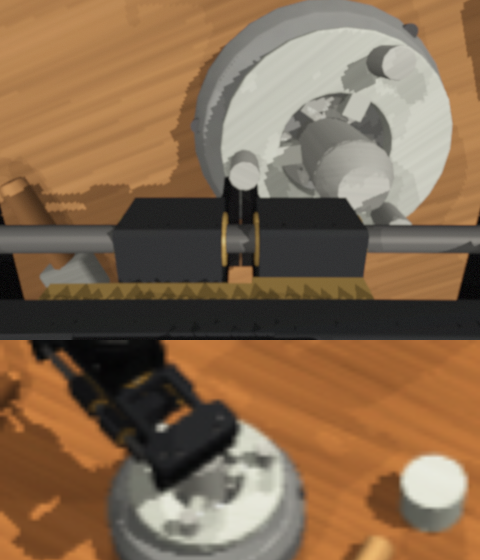

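The lug (crop (243,170)) is against the closed fingers and the plate is turning at about 1 N. Continuing slowly.

Call:
{"api": "play_rows", "payload": {"increments": [[[0.02, 0, 0, 0, 0, 0, -1], [0.035, 0, 0, 0, 0, 0, -1], [0.05, 0, 0, 0, 0, 0, -1], [0.065, 0, 0, 0, 0, 0, -1], [0.075, 0, 0, 0, 0, 0, -1], [0.085, 0, 0, 0, 0, 0, -1], [0.095, 0, 0, 0, 0, 0, -1]]]}}

```text
time: 7.4
position: [0.5355, -0.206, 0.1407]
tool_rot: [0.574, 3.087, -0.001]
ft_force: [2.1, -1.1, 0.3]
grip_width: 0.003
grip_force: 0.5
```

Call:
{"api": "play_rows", "payload": {"increments": [[[0.01, 0, 0, 0, 0, 0, -1], [0.02, 0, 0, 0, 0, 0, -1], [0.03, 0, 0, 0, 0, 0, -1]]]}}

```text
time: 7.7
position: [0.5327, -0.205, 0.1407]
tool_rot: [0.574, 3.087, -0.001]
ft_force: [1.0, -0.2, -1.1]
grip_width: 0.002
grip_force: 0.5
```

```bash
cat > lug.py <<'E'
from h import *
im,C,st=grab("wrist"); save("tmp.png",im)
print(st["position"],st["ft_force"])
hsv=cv2.cvtColor(im,cv2.COLOR_RGB2HSV)
# bright plate: outer edge ellipse -> which height gives r=65 mm?
m=cv2.inRange(hsv,(20,0,185),(110,45,255)); n,l,s,c=cv2.connectedComponentsWithStats(m)
for i in range(1,n):
    if s[i][4]>300: print(s[i],c[i].round())
E
python3 lug.py
```

```text
[ 0.53268887 -0.2049665   0.14070206] [ 1.03218907 -0.15449224 -1.07004894]
[  305   115   223   169 17528] [425. 187.]
```

Call:
{"api": "play_rows", "payload": {"increments": [[[0.01, 0, 0, 0, 0, 0, -1], [0.02, 0, 0, 0, 0, 0, -1], [0.03, 0, 0, 0, 0, 0, -1]]]}}

```text
time: 8.05
position: [0.5299, -0.2038, 0.1407]
tool_rot: [0.574, 3.087, -0.001]
ft_force: [1.1, 0.0, 0.3]
grip_width: 0.002
grip_force: 0.6
```

```bash
python3 lug.py; python3 - <<'E'
import cv2
im=cv2.imread("pics/tmp.png"); cv2.imwrite("pics/w4c.png",cv2.resize(im[50:300,270:540],None,fx=2.4,fy=2.4,interpolation=2)[:600,:800])
E
```

```text
[ 0.52993978 -0.20383614  0.14074008] [1.11645173 0.03003265 0.32756758]
[  305   121   201   135 10873] [387. 172.]
[ 433  160   94  124 6129] [492. 223.]
```

View pics/w4c.png

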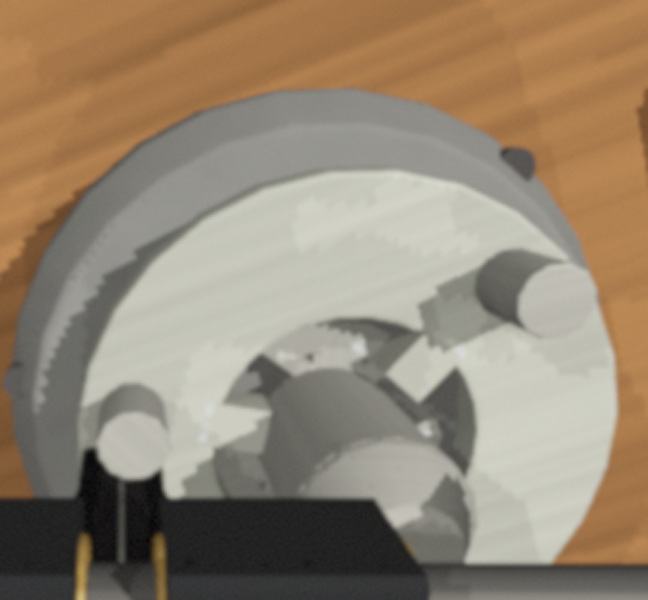

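```bash
python3 - <<'E'
from h import *
st=ctrl.get_state(); C=cal("wrist",st); c=np.array([.540,-.150])
f=lambda p,z:plane(np.array(p,float)/2.4+[270,50],C,z)
def pr(n,p,z):
    for q in f(p,z): v=q[:2]-c; print(n,z,np.hypot(*v).round(4),np.degrees(np.arctan2(v[1],v[0])).round(1))
for z in(.087,.077): 
    L=f([[554,301],[133,445]],z); print("lugs",z,np.linalg.norm(L[0]-L[1]).round(4)); pr("lug",[[554,301],[133,445]],z)
pr("mark",[[518,162],[12,378]],.04)
for z in (.067,.057): pr("tab",[[425,370],[235,425]],z)
pr("dark",[[455,405],[268,370],[245,470],[380,345]],.055)
E
```

```text
lugs 0.087 0.0896
lug 0.087 0.0534 120.0
lug 0.087 0.0513 -122.3
lugs 0.077 0.0957
lug 0.077 0.0557 113.8
lug 0.077 0.0504 -117.4
mark 0.04 0.0806 124.1
mark 0.04 0.0832 -117.2
tab 0.067 0.0274 117.0
tab 0.067 0.0263 -125.1
tab 0.057 0.0283 106.0
tab 0.057 0.0239 -116.4
dark 0.055 0.033 81.2
dark 0.055 0.0228 -156.8
dark 0.055 0.0232 -81.8
dark 0.055 0.0256 132.3
```

```bash
python3 - <<'E'
from h import *
d=np.load("w2.npz");C2=(d["K"],d["d"],d["R"],d["t"]);C4=cal("wrist",ctrl.get_state())
i4=cv2.imread("pics/tmp.png",0);i2=cv2.imread("pics/w2.png",0)
a=np.arange(-180,180,6)
def prof(im,C,r,z):
    X=np.c_[.540+r*np.cos(np.radians(a)),-.150+r*np.sin(np.radians(a)),np.full(len(a),z)]
    p=proj(X,C).astype(np.float32); return cv2.remap(im,p[:,0],p[:,1],cv2.INTER_LINEAR).ravel()
P=[prof(i,C,r,.055) for i,C in((i2,C2),(i4,C4)) for r in(.028,.025,.022)]
for k in range(len(a)): print(a[k],[int(p[k]) for p in P])
E
```

```text
-180 [175, 125, 113, 173, 171, 167]
-174 [186, 180, 146, 175, 173, 188]
-168 [186, 189, 155, 176, 195, 174]
-162 [174, 146, 115, 179, 128, 86]
-156 [138, 101, 107, 152, 81, 80]
-150 [146, 133, 130, 165, 119, 85]
-144 [144, 139, 122, 172, 134, 99]
-138 [139, 135, 101, 166, 133, 118]
-132 [126, 130, 92, 164, 130, 140]
-126 [157, 153, 102, 184, 187, 195]
-120 [182, 150, 107, 203, 203, 204]
-114 [155, 114, 110, 203, 203, 203]
-108 [120, 109, 107, 195, 202, 179]
-102 [108, 106, 104, 156, 139, 146]
-96 [101, 107, 102, 105, 117, 134]
-90 [125, 123, 104, 105, 106, 119]
-84 [150, 142, 114, 107, 108, 120]
-78 [149, 133, 134, 107, 107, 119]
-72 [136, 138, 148, 107, 105, 111]
-66 [127, 142, 153, 48, 106, 91]
-60 [131, 145, 157, 32, 66, 109]
-54 [152, 157, 163, 35, 33, 91]
-48 [193, 187, 176, 34, 35, 52]
-42 [202, 199, 193, 34, 33, 34]
-36 [202, 201, 198, 34, 35, 33]
-30 [203, 200, 199, 33, 33, 34]
-24 [203, 200, 198, 33, 33, 35]
-18 [202, 200, 198, 34, 33, 31]
-12 [202, 199, 196, 33, 34, 31]
-6 [200, 195, 187, 34, 33, 36]
0 [180, 178, 178, 33, 33, 36]
6 [167, 172, 175, 32, 33, 83]
12 [165, 170, 
[... 231 characters left out ...]
152, 167, 173, 174, 173]
60 [109, 161, 178, 151, 159, 157]
66 [121, 159, 175, 126, 151, 133]
72 [120, 135, 146, 123, 182, 131]
78 [104, 103, 92, 95, 105, 96]
84 [105, 86, 85, 83, 99, 92]
90 [113, 85, 85, 85, 160, 100]
96 [130, 85, 86, 199, 195, 132]
102 [150, 88, 87, 199, 192, 179]
108 [162, 92, 88, 192, 192, 190]
114 [169, 106, 114, 193, 192, 192]
120 [171, 120, 157, 132, 134, 128]
126 [176, 117, 153, 108, 108, 107]
132 [180, 127, 156, 101, 115, 110]
138 [188, 147, 174, 105, 124, 158]
144 [201, 193, 196, 107, 187, 197]
150 [198, 197, 197, 104, 174, 181]
156 [199, 197, 197, 108, 170, 182]
162 [198, 194, 196, 124, 173, 180]
168 [186, 152, 168, 158, 170, 176]
174 [174, 113, 115, 169, 170, 156]
```

The shoulder profile shows the keyways (steady dark 76–110° and −163 to −132°) centred near 93° and −147°. The outer marks are not the keyways. The lugs are 90 mm apart when cast at z=0.087, so the plate is still up, at about 119°. I'll continue clockwise by about 26°.

```bash
python3 - <<'E'
from h import *
st=ctrl.get_state();R=Ro.from_rotvec(st["tool_rot"]).as_matrix()
for ph,az in((-122,159),(-125,155),(-128,151),(-132,147),(-136,143),(-140,139),(-144,135),(-147,132),(-150,130)):
    u=lambda d:np.array([np.cos(np.radians(d)),np.sin(np.radians(d)),0])
    P=np.array([.540,-.150,st["position"][2]])+.052*u(ph)-.0185*u(az)
    print(ph,(R.T@(P-st["position"])/.1).round(3),round((159-az)/90,3))
E
```

```text
-122 [ 0.011  0.028 -0.   ] 0.0
-125 [ 0.038  0.021 -0.   ] 0.044
-128 [ 0.066  0.015 -0.   ] 0.089
-132 [ 0.102  0.014 -0.   ] 0.133
-136 [ 0.139  0.016 -0.   ] 0.178
-140 [ 0.175  0.02  -0.   ] 0.222
-144 [ 0.211  0.027 -0.   ] 0.267
-147 [ 0.238  0.033 -0.   ] 0.3
-150 [ 0.262  0.044 -0.   ] 0.322
```

Call:
{"api": "play_rows", "payload": {"increments": [[[0.015, 0.01, 0, 0, 0, 0.02, -1], [0.038, 0.02, 0, 0, 0, 0.044, -1], [0.066, 0.017, 0, 0, 0, 0.089, -1], [0.085, 0.015, 0, 0, 0, 0.11, -1], [0.102, 0.015, 0, 0, 0, 0.133, -1], [0.12, 0.015, 0, 0, 0, 0.155, -1], [0.139, 0.016, 0, 0, 0, 0.178, -1], [0.157, 0.018, 0, 0, 0, 0.2, -1]]]}}

```text
time: 8.9
position: [0.516, -0.1963, 0.1407]
tool_rot: [1.052, 2.958, -0.0]
ft_force: [0.4, -0.2, -0.4]
grip_width: 0.005
grip_force: 0.5
```

```bash
python3 - <<'E'
from h import *
st=ctrl.get_state();R=Ro.from_rotvec(st["tool_rot"]).as_matrix();print(st["position"],st["ft_force"])
for ph,az in((-138,141),(-140,139),(-142,137),(-144,135),(-147,132),(-150,130)):
    u=lambda d:np.array([np.cos(np.radians(d)),np.sin(np.radians(d)),0])
    P=np.array([.540,-.150,st["position"][2]])+.052*u(ph)-.0185*u(az)
    print(ph,(R.T@(P-st["position"])/.1).round(3),round((141-az)/90,3))
E
```

```text
[ 0.51600173 -0.19625983  0.14071456] [ 0.3856742  -0.23083795 -0.44666307]
-138 [ 0.001 -0.003 -0.   ] 0.0
-140 [ 0.019 -0.006 -0.   ] 0.022
-142 [ 0.037 -0.009 -0.   ] 0.044
-144 [ 0.055 -0.011 -0.   ] 0.067
-147 [ 0.083 -0.013 -0.   ] 0.1
-150 [ 0.109 -0.011 -0.   ] 0.122
```

Call:
{"api": "play_rows", "payload": {"increments": [[[0.01, -0.003, 0, 0, 0, 0.011, -1], [0.02, -0.006, 0, 0, 0, 0.022, -1], [0.03, -0.008, 0, 0, 0, 0.033, -1], [0.04, -0.009, 0, 0, 0, 0.044, -1], [0.05, -0.01, 0, 0, 0, 0.06, -1], [0.06, -0.011, 0, 0, 0, 0.07, -1], [0.07, -0.012, 0, 0, 0, 0.085, -1], [0.07, -0.012, 0, 0, 0, 0.085, -1]]]}}

```text
time: 9.7
position: [0.5094, -0.193, 0.1406]
tool_rot: [1.246, 2.883, -0.001]
ft_force: [-0.0, -0.4, 0.4]
grip_width: 0.003
grip_force: 0.1
```

```bash
python3 lug.py; python3 - <<'E'
import cv2
im=cv2.imread("pics/tmp.png"); cv2.imwrite("pics/w5c.png",cv2.resize(im[40:290,290:560],None,fx=2.4,fy=2.4,interpolation=2)[:600,:800])
E
```

```text
[ 0.50936509 -0.19299641  0.14057296] [-0.02962963 -0.40307219  0.35867979]
[  301   122   190   134 10090] [384. 170.]
[ 452  158   60  126 4827] [483. 219.]
```

View pics/w5c.png

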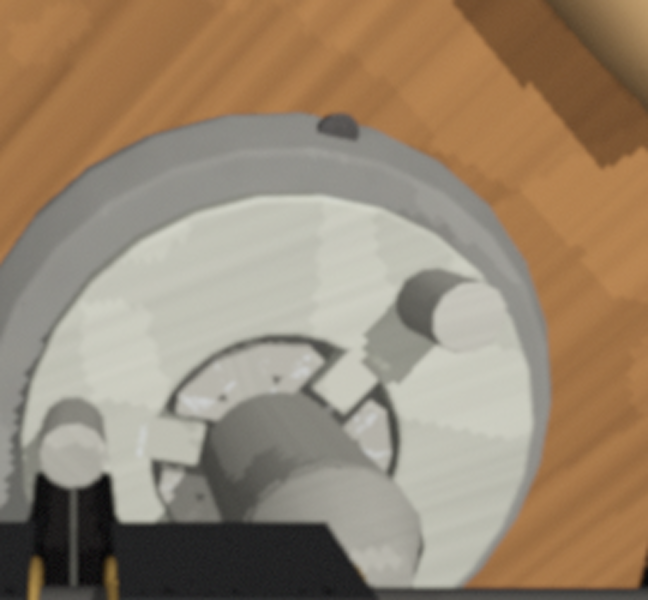

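The tabs now look nested in the keyways with slots visible either side (crop (345,380) and (180,440)). I'll verify by lug height.

```bash
python3 - <<'E'
from h import *
C=cal("wrist",ctrl.get_state()); c=np.array([.540,-.150])
f=lambda p,z:plane(np.array(p,float)/2.4+[290,40],C,z)
for z in(.087,.077):
    L=f([[470,316],[73,455]],z); print(z,np.linalg.norm(L[0]-L[1]).round(4),[(np.hypot(*(q[:2]-c)).round(4),np.degrees(np.arctan2(*(q[:2]-c)[::-1])).round(1)) for q in L])
go([.5094-.02,-.193-.02,.29],133)
print((Rdown(133).T@np.r_[.517-.495,.170+.218,0]).round(3), ctrl.get_state()["joint_positions"])
E
```

```text
0.087 0.0845 [(np.float64(0.0511), np.float64(100.7)), (np.float64(0.053), np.float64(-150.9))]
0.077 0.0903 [(np.float64(0.0525), np.float64(94.4)), (np.float64(0.0521), np.float64(-146.3))]
shift [-0.01  -0.283 -1.494] turn [-0.      0.0007  0.003 ] x-az 133.27
[0.269 0.281 0.   ] [-0.0532625   0.23483862  0.41124353  1.90232875 -0.10838936  1.02505804
  1.15942451]
```

Seated: at z=0.077 the lugs are 90.3 mm apart at radius 52 mm. Backing off, then going to the die.

Call:
{"api": "play_rows", "payload": {"increments": [[[-0.1, 0, 0, 0, 0, 0, -1], [-0.15, 0, 0, 0, 0, 0, -1], [-0.15, 0, -0.5, 0, 0, 0, -1], [-0.15, 0, -1, 0, 0, 0, -1], [-0.15, 0, -1, 0, 0, 0, -1]]]}}

```text
time: 10.25
position: [0.5236, -0.206, 0.2481]
tool_rot: [1.241, 2.87, 0.002]
ft_force: [1.3, -0.7, 1.2]
grip_width: 0.006
grip_force: 0.0
```

Call:
{"api": "play_rows", "payload": {"increments": [[[0.4, 0.3, -0.1, 0, 0, 0, 1], [0.84, 0.63, -0.1, 0, 0, 0, 1]]]}}

```text
time: 10.45
position: [0.5095, -0.1064, 0.2518]
tool_rot: [1.251, 2.877, 0.0]
ft_force: [1.9, 1.0, -0.4]
grip_width: 0.11
grip_force: 0.0
```

Call:
{"api": "play_rows", "payload": {"increments": [[[0.42, 0.31, 0, 0, 0, 0, 1], [0.84, 0.63, 0, 0, 0, 0, 1]]]}}

```text
time: 10.65
position: [0.4974, -0.0046, 0.2504]
tool_rot: [1.246, 2.881, -0.0]
ft_force: [0.7, -0.0, -0.5]
grip_width: 0.282
grip_force: 0.0
```

Call:
{"api": "play_rows", "payload": {"increments": [[[0.42, 0.31, 0, 0, 0, 0, 1], [0.84, 0.63, 0, 0, 0, 0, 1]]]}}

```text
time: 10.85
position: [0.4862, 0.095, 0.2502]
tool_rot: [1.246, 2.882, 0.0]
ft_force: [2.1, -0.2, -0.1]
grip_width: 0.469
grip_force: 0.0
```

Call:
{"api": "play_rows", "payload": {"increments": [[[0.42, 0.31, 0, 0, 0, 0, 1], [0.84, 0.63, 0, 0, 0, 0, 1], [0.84, 0.63, 0, 0, 0, 0, 1], [0.84, 0.63, 0, 0, 0, 0, 1]]]}}

```text
time: 11.25
position: [0.4745, 0.1992, 0.2496]
tool_rot: [1.24, 2.885, -0.002]
ft_force: [-0.0, -1.6, 0.2]
grip_width: 0.831
grip_force: 0.0
```

```bash
python3 - <<'E'
from h import *
im,C,st=grab("wrist"); save("w6.png",im); print(st["position"],st["tool_rot"])
np.savez("w6.npz",K=C[0],d=C[1],R=C[2],t=C[3])
p=proj([[.517,.170,.07]],C)[0]; print(p); x0,y0=int(p[0])-100,max(0,int(p[1])-90); print(x0,y0)
save("w6c.png",cv2.resize(im[y0:y0+180,x0:x0+200],None,fx=3,fy=3,interpolation=2))
E
```

```text
[0.47445346 0.19920611 0.24961725] [ 1.23964238e+00  2.88522939e+00 -1.65009197e-03]
[331.02425446 248.91075132]
231 158
```

View pics/w6c.png

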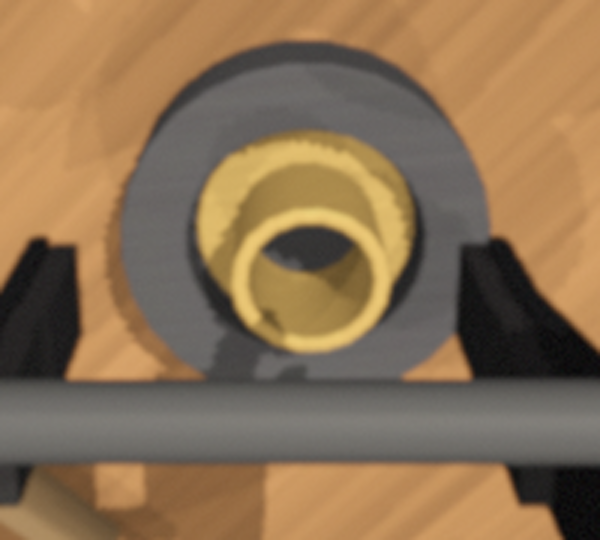

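The tube's rim spans crop x 231–392, y 208–354, so its centre is at about (311,281).

```bash
python3 - <<'E'
from h import *
d=np.load("w6.npz");C=(d["K"],d["d"],d["R"],d["t"])
q=plane(np.array([[231,281],[392,281],[311,208],[311,354]],float)/3+[231,158],C,.07); print(q.round(4),np.linalg.norm(q[0]-q[1]),np.linalg.norm(q[2]-q[3]))
c=q.mean(0); print(c); go([c[0],c[1],.2],133.3)
E
```

```text
[[0.5029 0.1525 0.07  ]
 [0.5405 0.1884 0.07  ]
 [0.5038 0.1885 0.07  ]
 [0.5404 0.1512 0.07  ]] 0.05198249749608052 0.052228211630014496
[0.52190003 0.17013568 0.07      ]
shift [-0.517  0.156  0.498] turn [-0.0005  0.0014  0.0001] x-az 133.31
```

Call:
{"api": "play_rows", "payload": {"increments": [[[-0.3, 0.1, 0.1, 0, 0, 0, 1], [-0.517, 0.156, 0.3, 0, 0, 0, 1], [-0.517, 0.156, 0.498, 0, 0, 0, 1], [-0.517, 0.156, 0.498, 0, 0, 0, 1]]]}}

```text
time: 11.7
position: [0.5209, 0.1668, 0.1975]
tool_rot: [-1.252, -2.879, 0.008]
ft_force: [-0.4, 0.0, 1.1]
grip_width: 0.996
grip_force: 0.0
```

```bash
python3 - <<'E'
from h import *
go([.5219,.1701,.115],133.3); print(ctrl.get_state()["grip_width"])
E
```

```text
shift [0.018 0.034 0.824] turn [-0.0036  0.0003 -0.0035] x-az 132.98
0.9957501908655575
```

Call:
{"api": "play_rows", "payload": {"increments": [[[0, 0.01, 0.3, 0, 0, 0, 1], [0, 0.01, 0.6, 0, 0, 0, 1], [0, 0.01, 0.75, 0, 0, 0, 1], [0, 0.01, 0.83, 0, 0, 0, 1], [0, 0.01, 0.83, 0, 0, 0, 1]]]}}

```text
time: 12.2
position: [0.5224, 0.1708, 0.1173]
tool_rot: [1.246, 2.883, -0.002]
ft_force: [-1.0, 0.4, 0.8]
grip_width: 1.001
grip_force: 0.0
```

Call:
{"api": "play_rows", "payload": {"increments": [[[0, 0, 0, 0, 0, 0, -1], [0, 0, 0, 0, 0, 0, -1], [0, 0, 0, 0, 0, 0, -1], [0, 0, 0, 0, 0, 0, -1], [0, 0, 0, 0, 0, 0, -1], [0, 0, 0, 0, 0, 0, -1], [0, 0, 0, 0, 0, 0, -1], [0, 0, 0, 0, 0, 0, -1]]], "squeeze": 25}}

```text
time: 13.0
position: [0.5215, 0.1699, 0.1176]
tool_rot: [1.247, 2.884, -0.005]
ft_force: [-4.4, -2.8, 5.6]
grip_width: 0.586
grip_force: 25.0
```

Call:
{"api": "play_rows", "payload": {"increments": [[[0, 0, -0.1, 0, 0, 0, -1], [0, 0, -0.3, 0, 0, 0, -1], [0, 0, -0.6, 0, 0, 0, -1], [0, 0, -1, 0, 0, 0, -1], [0, 0, -1, 0, 0, 0, -1]]]}}

```text
time: 13.5
position: [0.5255, 0.1728, 0.2238]
tool_rot: [1.241, 2.875, 0.013]
ft_force: [0.9, 0.7, -1.6]
grip_width: 0.587
grip_force: 25.0
```

Call:
{"api": "play_rows", "payload": {"increments": [[[0, 0, -0.35, 0, 0, 0, -1], [-0.2, -0.17, -0.35, 0, 0, 0, -1], [-0.4, -0.34, -0.35, 0, 0, 0, -1], [-0.6, -0.5, -0.35, 0, 0, 0, -1], [-0.8, -0.67, -0.35, 0, 0, 0, -1]]]}}

```text
time: 14.0
position: [0.5282, 0.0665, 0.2522]
tool_rot: [1.244, 2.883, -0.0]
ft_force: [1.0, 0.9, -2.1]
grip_width: 0.588
grip_force: 25.0
```

Call:
{"api": "play_rows", "payload": {"increments": [[[-0.2, -0.17, 0, 0, 0, 0, -1], [-0.4, -0.34, 0, 0, 0, 0, -1], [-0.6, -0.5, 0, 0, 0, 0, -1], [-0.8, -0.67, 0, 0, 0, 0, -1]]]}}

```text
time: 14.4
position: [0.5343, -0.0377, 0.2523]
tool_rot: [1.244, 2.883, -0.0]
ft_force: [-1.3, 0.4, -2.6]
grip_width: 0.588
grip_force: 25.0
```

Call:
{"api": "play_rows", "payload": {"increments": [[[-0.2, -0.17, 0, 0, 0, 0, -1], [-0.4, -0.34, 0, 0, 0, 0, -1], [-0.6, -0.5, 0, 0, 0, 0, -1], [-0.75, -0.65, 0, 0, 0, 0, -1], [-0.8, -0.67, 0, 0, 0, 0, -1], [-0.8, -0.67, 0, 0, 0, 0, -1], [-0.8, -0.67, 0, 0, 0, 0, -1]]]}}

```text
time: 15.1
position: [0.5407, -0.1394, 0.2525]
tool_rot: [1.243, 2.884, 0.001]
ft_force: [-0.3, -0.0, -1.6]
grip_width: 0.583
grip_force: 25.0
```

```bash
python3 - <<'E'
from h import *
im,C,st=grab("wrist"); save("w7.png",im); print(st["position"],st["ft_force"],st["grip_width"]); go([.540,-.150,.25],133.3)
T=np.array(st["position"]); print(proj([T+[0,0,-.0476],T+[0,0,-.0916],[.54,-.15,.113],[.54,-.15,.057]],C))
e,Ce,_=grab("scene"); p=proj([[.54,-.15,.12]],Ce)[0].astype(int); print(p)
a=cv2.resize(im[130:330,200:440],None,fx=2,fy=2); b=cv2.resize(e[p[1]-50:p[1]+50,p[0]-40:p[0]+40],(320,400),interpolation=2)
save("w7c.png",np.hstack([a,b]))
E
```

```text
[ 0.54071496 -0.13936836  0.25251959] [-0.25011119 -0.01096371 -1.58556535] 0.5825497667848737
shift [-0.073 -0.08   0.026] turn [0.0006 0.0006 0.0013] x-az 133.42
[[319.54837094 276.13538736]
 [319.62007834 239.79881423]
 [309.8954959  222.73978484]
 [311.65773291 201.38742766]]
[290 174]
```

View pics/w7c.png

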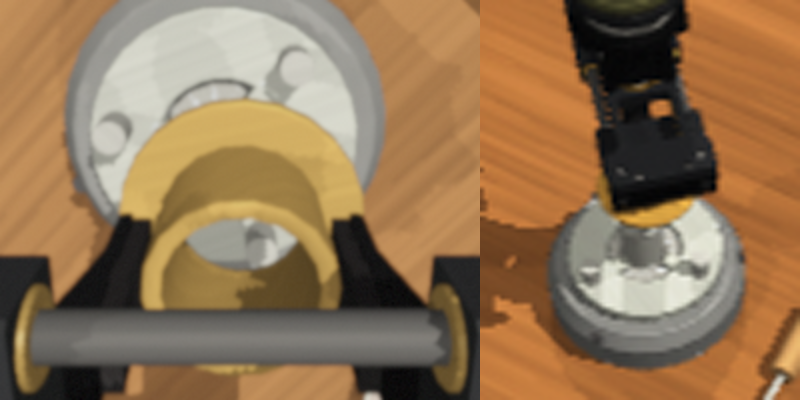

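The collar hangs level. The flange's far edge is at crop y≈98 and its sides at x≈122/365; the seated plate and spindle are below. I'll check the in-hand offset.

```bash
python3 - <<'E'
from h import *
st=ctrl.get_state();C=cal("wrist",st);T=np.array(st["position"]);R=Ro.from_rotvec(st["tool_rot"]).as_matrix()
q=plane(np.array([[243,98]])/2+[200,130],C,T[2]-.0916)[0]; print("flange far edge tool xy (expect .04,0)",(R.T@(q-T)).round(4))
q=plane(np.array([[143,290],[340,290],[243,200],[243,372]])/2+[200,130],C,T[2]-.0476); print((( q-T)@R).round(4))
E
```

```text
flange far edge tool xy (expect .04,0) [0.0405 0.001  0.0916]
[[ 0.0007 -0.0246  0.0476]
 [ 0.0007  0.0258  0.0476]
 [ 0.0256  0.0009  0.0476]
 [-0.0242  0.001   0.0476]]
```

Call:
{"api": "play_rows", "payload": {"increments": [[[-0.04, -0.04, 0, 0, 0, 0, -1], [-0.08, -0.088, 0, 0, 0, 0, -1], [-0.08, -0.088, 0.15, 0, 0, 0, -1], [-0.08, -0.088, 0.25, 0, 0, 0, -1], [-0.08, -0.088, 0.25, 0, 0, 0, -1], [-0.08, -0.088, 0.25, 0, 0, 0, -1]]]}}

```text
time: 15.8
position: [0.5393, -0.1527, 0.227]
tool_rot: [1.245, 2.884, -0.001]
ft_force: [0.2, -0.1, -2.0]
grip_width: 0.589
grip_force: 25.0
```

```bash
python3 - <<'E'
from h import *
print(ctrl.get_state()["ft_force"]);go([.5398,-.151,.1546],133.3)
E
```

```text
[ 0.17467807 -0.12615505 -1.98085276]
shift [0.009 0.016 0.724] turn [-0.0003  0.0004 -0.0001] x-az 133.29
```

Lower to just over the taper, with a small correction, watching the force.

Call:
{"api": "play_rows", "payload": {"increments": [[[0.005, 0.01, 0.05, 0, 0, 0, -1], [0.005, 0.01, 0.1, 0, 0, 0, -1], [0.005, 0.01, 0.15, 0, 0, 0, -1], [0.005, 0.01, 0.2, 0, 0, 0, -1], [0.005, 0.01, 0.24, 0, 0, 0, -1], [0.005, 0.01, 0.28, 0, 0, 0, -1], [0.005, 0.01, 0.28, 0, 0, 0, -1]]]}}

```text
time: 16.5
position: [0.5396, -0.152, 0.1991]
tool_rot: [1.245, 2.883, -0.001]
ft_force: [0.6, 0.1, -1.6]
grip_width: 0.588
grip_force: 25.0
```

Call:
{"api": "play_rows", "payload": {"increments": [[[0, 0, 0.05, 0, 0, 0, -1], [0, 0, 0.1, 0, 0, 0, -1], [0, 0, 0.16, 0, 0, 0, -1], [0, 0, 0.22, 0, 0, 0, -1], [0, 0, 0.28, 0, 0, 0, -1], [0, 0, 0.34, 0, 0, 0, -1], [0, 0, 0.4, 0, 0, 0, -1], [0, 0, 0.4, 0, 0, 0, -1]]]}}

```text
time: 17.3
position: [0.5395, -0.1519, 0.1587]
tool_rot: [1.246, 2.884, -0.001]
ft_force: [-0.1, 0.3, -2.1]
grip_width: 0.583
grip_force: 25.0
```

Call:
{"api": "play_rows", "payload": {"increments": [[[0, 0, 0.01, 0, 0, 0, -1], [0, 0, 0.02, 0, 0, 0, -1], [0, 0, 0.03, 0, 0, 0, -1], [0, 0, 0.03, 0, 0, 0, -1]]]}}

```text
time: 17.7
position: [0.5401, -0.1521, 0.1569]
tool_rot: [1.245, 2.882, -0.001]
ft_force: [-0.3, -0.0, -2.2]
grip_width: 0.585
grip_force: 25.0
```

Call:
{"api": "play_rows", "payload": {"increments": [[[0, 0, 0.01, 0, 0, 0, -1], [0, 0, 0.015, 0, 0, 0, -1], [0, 0, 0.015, 0, 0, 0, -1]]]}}

```text
time: 18.0
position: [0.54, -0.1521, 0.1553]
tool_rot: [1.245, 2.882, -0.001]
ft_force: [-0.6, -0.3, -2.4]
grip_width: 0.586
grip_force: 25.0
```

Call:
{"api": "play_rows", "payload": {"increments": [[[0, 0, 0.005, 0, 0, 0, -1], [0, 0, 0.01, 0, 0, 0, -1], [0, 0, 0.01, 0, 0, 0, -1]]]}}

```text
time: 18.3
position: [0.5402, -0.1521, 0.1547]
tool_rot: [1.245, 2.882, -0.0]
ft_force: [-0.4, 0.2, 0.5]
grip_width: 0.587
grip_force: 25.0
```

Contact just begun, at the expected height. Half a millimetre more, then release.

Call:
{"api": "play_rows", "payload": {"increments": [[[0, 0, 0.006, 0, 0, 0, -1], [0, 0, 0.006, 0, 0, 0, -1]]]}}

```text
time: 18.5
position: [0.5402, -0.1521, 0.1547]
tool_rot: [1.245, 2.882, -0.0]
ft_force: [-1.6, 1.0, 5.7]
grip_width: 0.587
grip_force: 25.0
```

Call:
{"api": "play_rows", "payload": {"increments": [[[0, 0, 0, 0, 0, 0, 0.8], [0, 0, 0, 0, 0, 0, 0.8], [0, 0, 0, 0, 0, 0, 0.8], [0, 0, 0, 0, 0, 0, 0.8], [0, 0, 0, 0, 0, 0, 0.8], [0, 0, 0, 0, 0, 0, 0.8]]]}}

```text
time: 19.1
position: [0.5401, -0.1521, 0.1537]
tool_rot: [1.245, 2.882, -0.001]
ft_force: [-0.6, 0.3, 0.1]
grip_width: 0.891
grip_force: 0.0
```

Call:
{"api": "play_rows", "payload": {"increments": [[[0, 0, -0.1, 0, 0, 0, 0.8], [0, 0, -0.3, 0, 0, 0, 0.8], [0, 0, -0.6, 0, 0, 0, 0.8], [0, 0, -1, 0, 0, 0, 0.8], [0, 0, -1, 0, 0, 0, 0.8]]]}}

```text
time: 19.6
position: [0.5427, -0.153, 0.2605]
tool_rot: [1.241, 2.872, 0.004]
ft_force: [0.3, -0.4, -0.2]
grip_width: 0.902
grip_force: 0.0
```

Call:
{"api": "play_rows", "payload": {"increments": [[[0.3, 0, -0.2, 0, 0, 0, 0.8], [0.6, 0, -0.2, 0, 0, 0, 0.8], [0.6, 0, -0.2, 0, 0, 0, 0.8], [0.6, 0, -0.2, 0, 0, 0, 0.8]]]}}

```text
time: 20.0
position: [0.4987, -0.1081, 0.2741]
tool_rot: [1.243, 2.882, 0.0]
ft_force: [-0.0, -0.7, -0.4]
grip_width: 0.9
grip_force: 0.0
```

```bash
python3 - <<'E'
from h import *
im,C,st=grab("wrist"); print(st["position"],st["ft_force"])
p=proj([[.54,-.15,.107],[.54,-.15,.063]],C);print(p); x0,y0=int(p[0,0])-100,max(0,int(p[0,1])-110);print(x0,y0)
e,Ce,_=grab("scene")
save("w8c.png",np.hstack([cv2.resize(im[y0:y0+200,x0:x0+200],(500,500)),cv2.resize(e[140:240,240:300],(300,500))]))
np.savez("w8.npz",K=C[0],d=C[1],R=C[2],t=C[3])
E
```

```text
[ 0.49873001 -0.10808753  0.27411124] [-0.01049803 -0.7172134  -0.40057408]
[[320.89304898 262.78405626]
 [320.75467618 242.41849013]]
220 152
```

View pics/w8c.png

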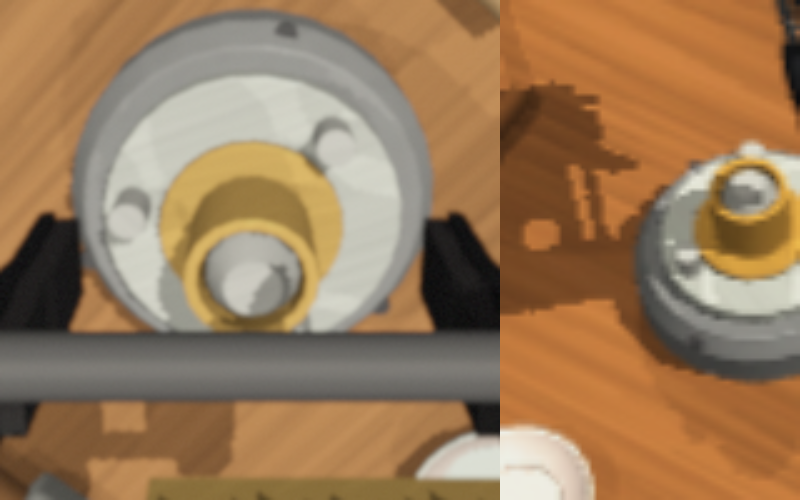

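The collar sits flat on the seated plate, inside the lugs and over the spindle (crop (252,230)). Contact came at a collar height of 57 mm, as specified. The arm is clear, so I'm handing in.

```bash
python3 -c "
from bench import ctrl
print(ctrl.close_job())"
```

```text
the job is handed in; nothing more can be done
None
```

The plate is seated in its keyways and the collar rests flat on it, flange down. The gripper is open and clear, and I handed the job in at about 20 s; the bench gave no verdict. An early wrong-way move ran joint 2 to its range end, with about a 57 N wrist-force reading but no contact seen.

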